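Hang the washed tube on the drying peg and clip the clean-mark beside it

ROBOT

A 6-joint arm with a two-finger parallel gripper is mounted at the origin on a cart in front of the work surface, level with it; the furniture and walls round the work are solid. World frame = base frame: x ahead of the robot, y to its left, z up, the work surface at z = 0. Lengths are in m, angles in rad, forces in N, time in s.
With the tool pointing down it reaches from about 0.35 to 0.775 m from the base axis. Payload 7.3 kg.
Tool frame: the origin (TCP) lies midway between the tips of the shut fingers; the grasp point (between the pads) lies 19 mm behind it (tcp_to_grasp is the distance from the TCP to the grasp point, in m); z points along the fingers, y is the line along which they close (so a half turn about z gives the same grasp; the last joint's range is limited). The gripper opens to 92 mm and grips with 3 to 60 N. Pads are 19 mm wide; open, the fingers measure 130 mm over their backs; the gripper's body (75 mm by 190 mm) begins 47 mm behind the grasp point.
Start: joints at [1.02, 0.342, 1.524, -0, 1.275, -0.146], TCP at [0.207, 0.483, 0.227] pointing down, gripper open.
Joint ranges: [-2.53, 2.53], [-0.77, 2.02], [0.04, 2.7], [-1, 4.14], [0.28, 2.66], [-3.11, 3.11]. Speed limits (rad/s): [2.57, 2.57, 3.14, 3.14, 3.14, 3.14].

INTERFACE

Orientations are given as [roll, pitch, yaw] about the fixed x, y, z axes, in that order (R = Rz(yaw) Ry(pitch) Rx(roll)).
In Python, from cell import observe, read_camera, calibration, hand_in, tcp_to_grasp gives the robot as it stands.
- The arm moves only by the tool send_rows, never from a script. Its argument "targets" is a list of rows, each a list of 5 numbers: the opening, from 0 (shut) to 1 (fully open), then the shift along the world's x, y, z in m, then the turn about the world's z in rad. A call has 1 to 5 rows; each row shifts and turns the commanded pose from where the row before left it; what a row does not reach is not made up. A row lasts 1/10 s, in which the tool goes at most 50 mm and 8.59 degrees, less where a joint would pass 70% of its speed; a pose out of reach is approached as far as the arm can. A call is refused whole if a number of a shift passes 0.05 or a number of a turn 0.15, either way. A call with a gripper value outside its range is refused whole. The fingers move at their own pace and stop on an object; "grip_force" is the grip in N (left out, the last holds). Time passes only in rows, so rows that do not move let the fingers close. It gives the time, the measured TCP pose, the force, the opening and the grip force at its end, in the units of the state.
- observe(): the state, without advancing time (a new reading comes with each control period).
- read_camera(name): name is "side" or "top"; returns (picture, depth): 400x640x3 uint8, red, green, blue; 400x640 float32, m along the optical axis (not along the pixel's ray), 0 where there is no reading.
- calibration(name): a dict with "intrinsics" (3x3 intrinsics, pixels), "k1" (the pictures are not rectified: a ray, as slopes to the right and down, at radius r is drawn at 1 + k1 r^2 times it, then the intrinsics apply), "world_to_cam" (4x4, takes a point from world to camera coordinates). Camera axes: x right, y up, looking along -z (the intrinsics and any distortion apply to the point x, -y, -z); pixel columns grow to the right and rows downward; lengths in m; the calibration is good to about 2 mm. A picture is of the moment at which its call begins. calibration takes no time and is no camera call.
- hand_in(): hands the job in; it is judged then, once.
The state is a dict: "time": time; "qpos": joint angles; "qvel": joint speeds; "joint_efforts": joint torques, N m; "tool_pos": TCP position; "tool_rot": TCP orientation; "contact_force": force on the tool from outside, world axes, zero at the start; "torque": the same for the moment, N m; "opening": finger opening in m; "grip_force": force on a finger pad.
Only numpy, scipy, OpenCV 4.12 (cv2) and the standard library are available. Lean on these libraries where they do the work, as an engineer would, in place of code of your own. Each camera call takes 0.05 s, during which the arm holds its last target. There are 200 camera calls.

TASK

Put the washed amber tube upside down on the leaning peg of the drying stand, pushed down until its lip rests on the black collar, and let go of it. Then take the green spring clip off the clip strip and clip it upright on the top edge of the stand's blue marker fin, near the middle of its length and with the rubber pads well down on the fin, to show that the tube is clean. Leave the red clip where it is and do not knock over or push away the two vials that stand loose at the back and on the left.

Things in the scene. Friction and masses are not known exactly. Their poses are not given: they have to be found in the camera images.
- tube: Open amber tube (45 g), 115 mm long, lying with its mouth roughly away from the robot, axis 21 mm above the worktop. Origin: centre of the closed end's outer face; z along the axis to the mouth. Outside diameter 34 mm, inside 27 mm, 107 mm deep. Orange hexagonal foot (42 mm across flats) z = 0 to 10 mm, amber lip (diameter 42 mm) z = 107 to 115 mm; grasp the body between.
- tube_mouth (a point): Centre of the tube's mouth, on the lip's end face (z = 115 mm on the tube).
- peg: Peg of the drying stand, fixed to a white base 140 x 200 x 12 mm: grey rod, diameter 18 mm, 85 mm long, tapered tip, leaning 30 degrees up from the horizontal, toward the robot. Origin: centre of the upper face of its black collar (diameter 48 mm), 55 mm above the worktop; z up along the peg. A tube fully on has its mouth's centre here and its foot at z = 115 mm.
- marker_fin: Blue upright plate on the same white base, 100 mm to the right of the peg. Origin: middle of its top edge, 70 mm above the worktop; 5 mm thick along x, 52 mm long along y, 48 mm free below the top edge (then a 10 mm high white foot); z up.
- clip_strip: Fixed clip strip: a grey foot 50 x 180 x 12 mm with an upright aluminium plate 5 mm thick (x), 170 mm long (y), whose top edge is 60 mm above the worktop. Origin: centre of the underside. It carries the green and the red clip, 45 mm either side of the middle; which is on which side varies.
- green_clip: Green plastic spring clip, 82 mm tall, 65 g, at the start clipped upright on the clip strip's plate, handles up. Origin: midway between the lower ends of its jaws, 18 mm below the plate's top edge at the start; z up, y along the plate's edge (24 mm wide), x across the plate (line of squeezing). Rubber pads z = 0 to 16 mm; room for a plate edge up to z = 28 mm.
- green_clip_grip (a point): Where to squeeze the green clip, from above: midway between its handles, 62 mm above its origin. The handles reach from 40 to 82 mm above the origin and splay from 22 to 42 mm over their outer faces; about 10 N squeezes them parallel (20 mm over all) and opens the jaws to about 20 mm; hold with 20 to 60 N. Let go, it snaps shut.
- green_clip_jaw (a joint): Opening of the green clip in rad: 0 = jaws 5 mm apart and parallel (clipped on a plate), -0.22 = shut, 0.44 = fully open.
- red_clip: Red plastic spring clip, 82 mm tall, 65 g, at the start clipped upright on the clip strip's plate, handles up. Origin: midway between the lower ends of its jaws, 18 mm below the plate's top edge at the start; z up, y along the plate's edge (24 mm wide), x across the plate (line of squeezing). Rubber pads z = 0 to 16 mm; room for a plate edge up to z = 28 mm.
- loose_vial_a: Small clear vial with a white cap, 21 mm diameter, 54 mm tall, standing loose at the back. Origin: centre of its underside, z up.
- loose_vial_b: Small clear vial with a white cap, 19 mm diameter, 58 mm tall, standing loose on the left. Origin: centre of its underside, z up.
Things that resemble listed ones, but are neither listed nor needed, are in the scene too. There is more than one size of the green_clip; the one meant has the size given above.

How it is judged:
By the outcome, as a careful person would: the job done as asked, in the order asked, and still so for the second after the job is handed in, with the robot touching nothing.
It also fails if it takes over 64 s, if anything falls off the work surface, if the arm or the gripper's body presses on something with over 40 N, if the wrist force passes 120 N, or if a joint passes its speed limit or range.

## Working session

There is one attempt and no reset: what is moved stays moved. The work goes in short steps, Python scripts to look and compute and a tool call to move; the robot and the scene stay as the last step left them, time stands still between calls to the robot, and variables do not carry over. Pictures are saved under pics/ and viewed, at most 10 in all, crops included, and the job is handed in when it is done.

Besides the shell and the picture viewer there is one more tool, called after "Call:" by a JSON object that holds its "op" and its "data", one argument or row to a line. send_rows: Moves the arm, as the interface text tells. Its arguments: {"type":"object","properties":{"targets":{"type":"array","items":{"type":"array","items":{"type":"number"}}},"grip_force":{"type":"number"}},"required":["targets"]}

```bash
ls; mkdir -p pics; cat > h.py <<'E'
import numpy as np, cv2
from cell import observe, read_camera, calibration, tcp_to_grasp
def snap(name,tag):
    p,d=read_camera(name); cv2.imwrite(f'pics/{tag}.png',p[:,:,::-1]); np.save(f'pics/{tag}.npy',d); return p,d
def world(name,d,px):
    """pixel(s) (u,v) with depth -> world"""
    c=calibration(name); px=np.atleast_2d(px).astype(float)
    K=np.array(c['intrinsics']); s=(px-K[:2,2])/[K[0,0],K[1,1]]
    x=s.copy()
    for _ in range(10): x=s/(1+c['k1']*(x**2).sum(1,keepdims=True))
    z=d[px[:,1].astype(int),px[:,0].astype(int)] if np.ndim(d)==2 else np.full(len(px),d)
    P=np.c_[x[:,0]*z,-x[:,1]*z,-z,np.ones(len(px))]
    return (np.linalg.inv(np.array(c['world_to_cam']))@P.T).T[:,:3]
def cloud(name,d):
    h,w=d.shape; u,v=np.meshgrid(range(w),range(h)); 
    return world(name,d,np.c_[u.ravel(),v.ravel()]).reshape(h,w,3)
def crop(tag,new,u0,v0,u1,v1,s):
    im=cv2.imread(f'pics/{tag}.png')[v0:v1,u0:u1]; cv2.imwrite(f'pics/{new}.png',cv2.resize(im,None,fx=s,fy=s,interpolation=cv2.INTER_CUBIC))
E
python3 - <<'E'
from h import *
print(observe(),tcp_to_grasp)
snap('top','t0'); snap('side','s0')
for n in('top','side'):
    c=calibration(n); print(n,np.linalg.inv(np.array(c['world_to_cam'])).round(3))
E
```

```text
pics
{'time': 0.0, 'qpos': array([ 1.01999575e+00,  3.42775531e-01,  1.52501979e+00,  6.89648599e-06,
        1.27538906e+00, -1.45987246e-01]), 'qvel': array([-5.95313274e-05,  7.03355710e-05, -5.44520629e-04, -8.22043323e-04,
        6.70649578e-04, -8.71813014e-04]), 'joint_efforts': array([-6.27962090e-04, -4.31254363e+01, -2.44211894e+01,  7.16717751e-02,
        5.62960468e-02, -1.46898501e-04]), 'tool_pos': array([0.20652676, 0.48223046, 0.22601659]), 'tool_rot': array([-3.14001881e+00, -2.38072136e-04,  2.73677712e+00]), 'contact_force': array([-0.51272231,  0.56930146,  0.08601963]), 'torque': array([ 0.03172884, -0.00194489, -0.00587476]), 'grip_force': 0.0, 'opening': 0.09193546937202052} 0.0188
top [[-0.001  0.998 -0.065  0.538]
 [-1.    -0.     0.014  0.067]
 [ 0.014  0.065  0.998  0.934]
 [ 0.     0.     0.     1.   ]]
side [[ 0.975  0.128 -0.184  0.436]
 [-0.223  0.632 -0.742 -0.658]
 [ 0.021  0.764  0.644  0.701]
 [ 0.     0.     0.     1.   ]]
```

View pics/t0.png

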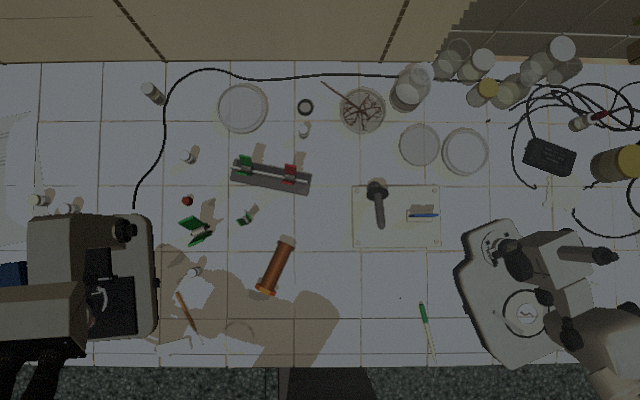

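View pics/s0.png

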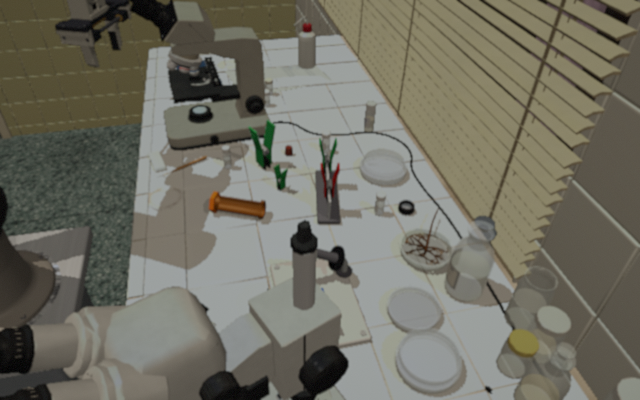

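```bash
python3 - <<'E'
from h import *
d=np.load('pics/t0.npy'); C=cloud('top',d); im=cv2.imread('pics/t0.png'); hsv=cv2.cvtColor(im,cv2.COLOR_BGR2HSV)
def reg(name,u0,v0,u1,v1,f):
    c=C[v0:v1,u0:u1].reshape(-1,3); h=hsv[v0:v1,u0:u1].reshape(-1,3).astype(int)
    p=c[f(c,h)]; 
    print(name,len(p),'med',np.median(p,0).round(4),'min',p.min(0).round(4),'max',p.max(0).round(4)); return p
p=reg('tube',250,230,300,300,lambda c,h:(h[:,1]>120)&(c[:,2]>.012))
m=p[:,:2].mean(0); w,v=np.linalg.eigh(np.cov((p[:,:2]-m).T)); a=v[:,1]*np.sign(v[0,1]); t=(p[:,:2]-m)@a
print('tube ends',(m+a*t.min()).round(4),(m+a*t.max()).round(4),'len',np.ptp(t),'yaw',np.arctan2(a[1],a[0]))
o=(p[:,:2]-m)@[-a[1],a[0]]; 
for k in np.arange(t.min(),t.max(),.01):
    s=(t>=k)&(t<k+.01); print(round(k-t.min(),3),s.sum(),o[s].min().round(4),o[s].max().round(4),p[s,2].max().round(4))
p=reg('green',225,145,265,195,lambda c,h:(h[:,0]>45)&(h[:,0]<85)&(h[:,1]>80)&(c[:,2]>.03))
p=reg('red',270,155,310,200,lambda c,h:((h[:,0]<10)|(h[:,0]>170))&(h[:,1]>100)&(c[:,2]>.03))
p=reg('strip plate',225,145,320,200,lambda c,h:(c[:,2]>.045)&(c[:,2]<.066))
m=p.mean(0); w,v=np.linalg.eigh(np.cov((p[:,:2]-m[:2]).T)); print(m,v[:,1],w**.5)
p=reg('strip all',225,145,320,200,lambda c,h:(c[:,2]>.008)&(c[:,2]<.02))
r=cv2.minAreaRect((p[:,:2]*1000).astype(np.float32)); print(r)
p=reg('fin',400,200,445,225,lambda c,h:(h[:,0]>95)&(h[:,0]<125)&(h[:,1]>90)&(c[:,2]>.05))
m=p.mean(0); w,v=np.linalg.eigh(np.cov((p[:,:2]-m[:2]).T)); print(m,v[:,1],w**.5)
p=reg('base',345,178,445,255,lambda c,h:(c[:,2]>.007)&(c[:,2]<.017))
print(cv2.minAreaRect((p[:,:2]*1000).astype(np.float32)))
p=reg('peg',360,175,395,235,lambda c,h:(c[:,2]>.03))
for u,v in [(376,185),(376,192),(378,200),(379,208),(380,216),(381,222),(382,227)]: print(u,v,C[v,u].round(4))
for n,(u,v) in dict(vialA=(303,126),vialB=(187,154),vialC=(150,90),v4=(38,198),v5=(195,271),bigclip=(196,230),small=(247,212)).items(): print(n,C[v,u].round(3))
crop('t0','t0a',170,100,450,310,2.8)
E
```

```text
tube 763 med [0.4591 0.1351 0.036 ] min [0.4019 0.0675 0.0221] max [0.5377 0.1777 0.9343]
tube ends [0.4108 0.1574] [0.5493 0.0921] len 0.1531490871481217 yaw -0.44009645017719745
0.0 108 -0.0232 0.0228 0.0452
0.01 67 -0.0166 0.0145 0.0403
0.02 63 -0.015 0.0154 0.0405
0.03 64 -0.0143 0.0152 0.0406
0.04 63 -0.0136 0.0147 0.0395
0.05 59 -0.0139 0.0146 0.0419
0.06 65 -0.014 0.0144 0.0409
0.07 61 -0.0143 0.0151 0.0389
0.08 62 -0.0136 0.0148 0.0396
0.09 60 -0.0138 0.0145 0.0397
0.1 61 -0.0142 0.018 0.0437
0.11 27 -0.0171 0.0191 0.0432Traceback (most recent call last):
  File "<stdin>", line 12, in <module>
    return umr_minimum(a, axis, None, out, keepdims, initial, where)
ValueError: zero-size array to reduction operation minimum which has no identity
```

```bash
python3 - <<'E'
from h import *
d=np.load('pics/t0.npy'); C=cloud('top',d); im=cv2.imread('pics/t0.png'); hsv=cv2.cvtColor(im,cv2.COLOR_BGR2HSV)
def reg(name,u0,v0,u1,v1,f):
    c=C[v0:v1,u0:u1].reshape(-1,3); h=hsv[v0:v1,u0:u1].reshape(-1,3).astype(int)
    p=c[f(c,h)&(c[:,2]<.3)]; 
    print(name,len(p),'med',np.median(p,0).round(4),'min',p.min(0).round(4),'max',p.max(0).round(4)); return p
p=reg('tube',250,230,300,300,lambda c,h:(h[:,1]>120)&(c[:,2]>.012))
m=p[:,:2].mean(0); w,v=np.linalg.eigh(np.cov((p[:,:2]-m).T)); a=v[:,1]*np.sign(v[0,1]); t=(p[:,:2]-m)@a
print('tube ends',(m+a*t.min()).round(4),(m+a*t.max()).round(4),'len',np.ptp(t),'yaw',np.arctan2(a[1],a[0]))
p=reg('green',225,145,265,195,lambda c,h:(h[:,0]>45)&(h[:,0]<85)&(h[:,1]>80)&(c[:,2]>.03))
print(cv2.minAreaRect((p[:,:2]*1000).astype(np.float32)))
p=reg('red',270,155,310,200,lambda c,h:((h[:,0]<10)|(h[:,0]>170))&(h[:,1]>100)&(c[:,2]>.03))
p=reg('strip plate',225,145,320,200,lambda c,h:(c[:,2]>.045)&(c[:,2]<.066))
m=p.mean(0); w,v=np.linalg.eigh(np.cov((p[:,:2]-m[:2]).T)); print(m,v[:,1],w**.5)
p=reg('strip all',225,145,320,200,lambda c,h:(c[:,2]>.008)&(c[:,2]<.02))
r=cv2.minAreaRect((p[:,:2]*1000).astype(np.float32)); print(r)
p=reg('fin',400,200,445,225,lambda c,h:(h[:,0]>95)&(h[:,0]<125)&(h[:,1]>90)&(c[:,2]>.05))
m=p.mean(0); w,v=np.linalg.eigh(np.cov((p[:,:2]-m[:2]).T)); print(m,v[:,1],w**.5)
p=reg('base',345,178,445,255,lambda c,h:(c[:,2]>.007)&(c[:,2]<.017))
print(cv2.minAreaRect((p[:,:2]*1000).astype(np.float32)))
p=reg('peg',360,175,395,235,lambda c,h:(c[:,2]>.03))
for u,v in [(376,185),(376,192),(378,200),(379,208),(380,216),(381,222),(382,227)]: print(u,v,C[v,u].round(4))
for n,(u,v) in dict(vialA=(303,126),vialB=(187,154),vialC=(150,90),v4=(38,198),v5=(195,271),bigclip=(196,230),small=(247,212)).items(): print(n,C[v,u].round(3))
crop('t0','t0a',170,100,450,310,2.8)
E
```

```text
tube 760 med [0.459  0.1352 0.036 ] min [0.4019 0.0944 0.0221] max [0.5195 0.1777 0.0452]
tube ends [0.4105 0.157 ] [0.5144 0.1093] len 0.11431203485070576 yaw -0.43026849611516466
green 145 med [0.6824 0.1899 0.1109] min [0.6534 0.1787 0.0612] max [0.6919 0.2064 0.126 ]
((672.5576171875, 192.01315307617188), (23.061790466308594, 37.78606414794922), 80.04297637939453)
red 140 med [0.6643 0.0994 0.1097] min [0.6335 0.0879 0.0709] max [0.6736 0.1135 0.1257]
strip plate 194 med [0.6627 0.1463 0.0589] min [0.6431 0.0617 0.0452] max [0.68   0.2283 0.0647]
[0.66272991 0.14303913 0.05771148] [0.19145814 0.98150078] [0.00269894 0.04807356]
strip all 1147 med [0.6581 0.1444 0.0119] min [0.6241 0.0547 0.008 ] max [0.7016 0.2373 0.0188]
((664.1138916015625, 145.42974853515625), (180.3379364013672, 50.175559997558594), 78.37195587158203)
fin 49 med [ 0.5748 -0.185   0.0707] min [ 0.5742 -0.2113  0.0602] max [ 0.5766 -0.1597  0.0732]
[ 0.57537854 -0.18531966  0.0702693 ] [-0.00102157  0.99999948] [0.00106745 0.01527169]
base 4581 med [ 0.5678 -0.1389  0.0121] min [ 0.5052 -0.2374  0.007 ] max [ 0.6531 -0.0374  0.017 ]
((579.102783203125, -137.39614868164062), (200.0724639892578, 147.88771057128906), 89.90584564208984)
peg 505 med [ 0.6104 -0.0837  0.0723] min [ 0.5468 -0.1084  0.0338] max [ 0.6436 -0.0619  0.1032]
376 185 [ 0.6404 -0.0855  0.0479]
376 192 [ 0.6236 -0.0826  0.0636]
378 200 [ 0.6059 -0.0851  0.0726]
379 208 [ 0.5885 -0.0854  0.0817]
380 216 [ 0.5713 -0.0848  0.0954]
381 222 [ 0.559  -0.0857  0.1006]
382 227 [ 0.5489 -0.0882  0.0974]
vialA [0.768 0.073 0.053]
vialB [0.706 0.322 0.056]
vialC [0.838 0.395 0.085]
v4 [0.613 0.651 0.048]
v5 [0.457 0.301 0.055]
bigclip [0.543 0.3   0.054]
small [0.581 0.191 0.06 ]
```

```bash
sleep 1
```

```text
(no output)
```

View pics/t0a.png

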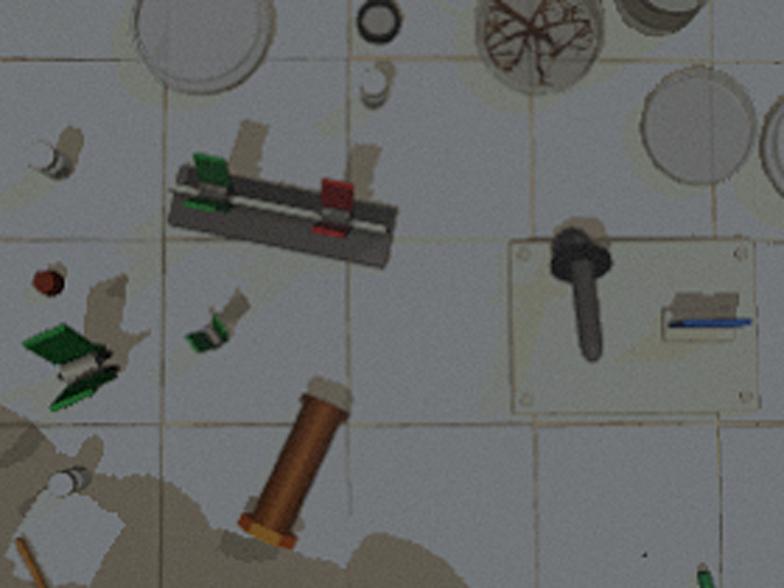

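```bash
python3 - <<'E'
from h import *
d=np.load('pics/t0.npy'); C=cloud('top',d)
for v in range(210,400,15): print(v,[tuple(C[v,u].round(2).tolist()) for u in range(0,170,24)])
E
```

```text
210 [(0.59, 0.77, -0.0), (0.59, 0.71, 0.0), (0.59, 0.66, -0.0), (0.59, 0.58, 0.03), (0.59, 0.54, 0.0), (0.59, 0.49, 0.0), (0.59, 0.43, 0.0), (0.59, 0.38, -0.0)]
225 [(0.55, 0.77, 0.0), (0.55, 0.71, -0.0), (0.55, 0.49, 0.26), (0.55, 0.46, 0.25), (0.55, 0.46, 0.16), (0.55, 0.44, 0.11), (0.55, 0.42, 0.04), (0.56, 0.38, -0.0)]
240 [(0.52, 0.77, -0.0), (0.52, 0.71, -0.0), (0.53, 0.49, 0.26), (0.53, 0.46, 0.25), (0.52, 0.46, 0.17), (0.52, 0.44, 0.11), (0.52, 0.42, 0.04), (0.52, 0.38, -0.0)]
255 [(0.49, 0.77, 0.0), (0.49, 0.71, 0.0), (0.5, 0.49, 0.26), (0.5, 0.45, 0.25), (0.49, 0.48, 0.11), (0.49, 0.47, 0.04), (0.49, 0.41, 0.05), (0.49, 0.38, -0.0)]
270 [(0.45, 0.74, 0.03), (0.45, 0.7, 0.01), (0.48, 0.49, 0.26), (0.48, 0.45, 0.26), (0.46, 0.48, 0.11), (0.46, 0.46, 0.05), (0.46, 0.41, 0.05), (0.45, 0.38, -0.0)]
285 [(0.42, 0.74, 0.03), (0.46, 0.51, 0.29), (0.46, 0.47, 0.29), (0.46, 0.43, 0.3), (0.44, 0.46, 0.16), (0.44, 0.42, 0.15), (0.43, 0.41, 0.04), (0.42, 0.38, -0.0)]
300 [(0.44, 0.53, 0.31), (0.44, 0.49, 0.32), (0.44, 0.45, 0.32), (0.44, 0.42, 0.31), (0.41, 0.46, 0.16), (0.41, 0.42, 0.1
[... 349 characters left out ...]
05), (0.32, 0.37, 0.0)]
345 [(0.37, 0.52, 0.33), (0.37, 0.49, 0.32), (0.37, 0.45, 0.33), (0.37, 0.41, 0.32), (0.29, 0.54, 0.0), (0.29, 0.48, 0.0), (0.29, 0.43, 0.0), (0.29, 0.37, 0.01)]
360 [(0.35, 0.51, 0.33), (0.34, 0.49, 0.31), (0.35, 0.44, 0.34), (0.25, 0.59, -0.0), (0.25, 0.54, -0.0), (0.25, 0.48, -0.0), (0.25, 0.43, -0.0), (0.25, 0.37, 0.0)]
375 [(0.33, 0.5, 0.35), (-0.08, 1.29, -0.85), (0.34, 0.43, 0.35), (-0.07, 1.07, -0.85), (-0.07, 0.96, -0.85), (-0.07, 0.86, -0.85), (-0.07, 0.76, -0.85), (-0.07, 0.65, -0.85)]
390 [(0.32, 0.49, 0.36), (-0.14, 1.28, -0.85), (0.32, 0.43, 0.36), (-0.14, 1.07, -0.85), (-0.13, 0.96, -0.85), (-0.13, 0.86, -0.85), (-0.13, 0.76, -0.85), (0.54, 0.07, 0.93)]
```

Call:
{"op": "send_rows", "data": {
  "targets": [
    [1,0,-0.04,0,0],
    [1,0,-0.045,0,0],
    [1,0,-0.045,0,0],
    [1,0,-0.045,0,0],
    [1,0.005,-0.04,0,-0.026]
  ]
}}

```text
time: 0.6
tool_pos: [0.2107, 0.2656, 0.2264]
tool_rot: [-3.141, -0.0, 2.711]
contact_force: [1.7, -0.7, 0.8]
opening: 0.0919
grip_force: 0.0
```

Call:
{"op": "send_rows", "data": {
  "targets": [
    [1,0.04,-0.02,0,0],
    [1,0.045,-0.025,0,0],
    [1,0.045,-0.025,0,0],
    [1,0.045,-0.025,0,0],
    [1,0.045,-0.025,0,0]
  ]
}}

```text
time: 1.1
tool_pos: [0.428, 0.1489, 0.2266]
tool_rot: [3.141, -0.0, 2.71]
contact_force: [0.3, 0.7, -0.4]
opening: 0.0921
grip_force: 0.0
```

Call:
{"op": "send_rows", "data": {
  "targets": [
    [1,0.031,-0.014,-0.03,0],
    [1,0,0,-0.045,0],
    [1,0,0,-0.045,0],
    [1,0,0,-0.04,0],
    [1,0,0,-0.03,0]
  ]
}}

```text
time: 1.6
tool_pos: [0.4562, 0.1361, 0.0341]
tool_rot: [-3.14, -0.003, 2.71]
contact_force: [0.7, -0.1, -0.2]
opening: 0.0916
grip_force: 0.0
```

Call:
{"op": "send_rows", "data": {
  "targets": [
    [1,0,0,-0.02,0],
    [1,0,0,-0.008,0],
    [0,0,0,0,0],
    [0,0,0,0,0],
    [0,0,0,0,0]
  ],
  "grip_force": 12
}}

```text
time: 2.1
tool_pos: [0.4584, 0.1366, 0.0099]
tool_rot: [3.14, 0.002, 2.711]
contact_force: [-0.2, -0.4, -1.1]
opening: 0.0722
grip_force: 0.0
```

Call:
{"op": "send_rows", "data": {
  "targets": [
    [0,0,0,0,0],
    [0,0,0,0,0],
    [0,0,0,0,0]
  ]
}}

```text
time: 2.4
tool_pos: [0.4578, 0.1365, 0.0091]
tool_rot: [3.141, 0.001, 2.711]
contact_force: [0.2, 0.3, 0.1]
opening: 0.0482
grip_force: 0.0
```

Call:
{"op": "send_rows", "data": {
  "targets": [
    [0,0,0,0,0],
    [0,0,0,0,0],
    [0,0,0,0,0],
    [0,0,0,0,0]
  ]
}}

```text
time: 2.8
tool_pos: [0.4576, 0.1365, 0.0088]
tool_rot: [3.141, 0.0, 2.711]
contact_force: [-0.3, 0.3, 1.1]
opening: 0.0322
grip_force: 12.0
```

Call:
{"op": "send_rows", "data": {
  "targets": [
    [0,0,0,0.02,0],
    [0,0,0,0.04,0],
    [0,0,0,0.045,0],
    [0,0,0,0.045,0],
    [0,0,0,0,0]
  ]
}}

```text
time: 3.3
tool_pos: [0.4608, 0.137, 0.1642]
tool_rot: [3.135, 0.01, 2.711]
contact_force: [-0.1, -0.2, -1.1]
opening: 0.0325
grip_force: 12.0
```

```bash
python3 - <<'E'
from h import *
snap('side','s1'); crop('s1','s1a',160,120,360,260,4); print(observe()['tool_pos'],observe()['opening'])
E
```

```text
[0.45919278 0.13671463 0.16130815] 0.03253785710199645
```

View pics/s1a.png

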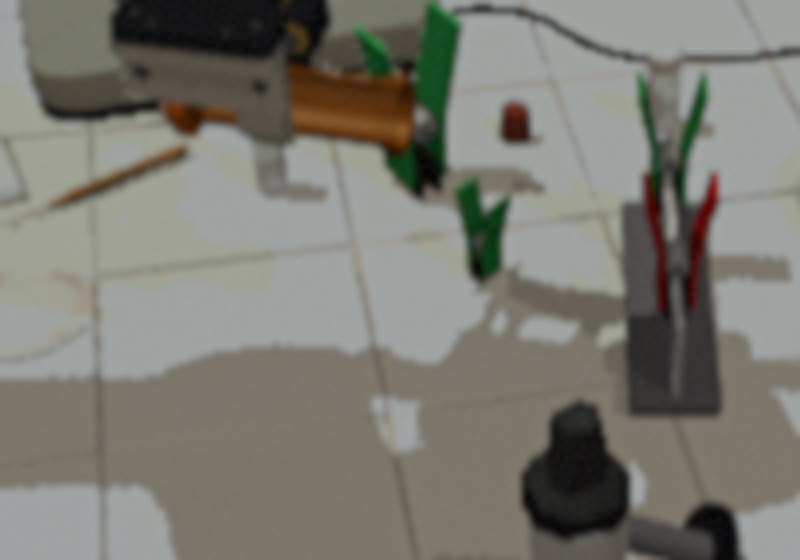

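Call:
{"op": "send_rows", "data": {
  "targets": [
    [0,0.0,-0.03,0.01,0.05],
    [0,0.01,-0.04,0,0.055],
    [0,0.02,-0.04,0,0.055],
    [0,0.02,-0.04,0,0.055],
    [0,0.02,-0.04,0,0.055]
  ],
  "grip_force": 15
}}

```text
time: 3.85
tool_pos: [0.5272, -0.055, 0.1668]
tool_rot: [3.141, -0.003, 2.983]
contact_force: [1.0, 0.5, -1.1]
opening: 0.0325
grip_force: 15.0
```

Call:
{"op": "send_rows", "data": {
  "targets": [
    [0,0.025,-0.04,0,0.055],
    [0,0.025,-0.04,0,0.055],
    [0,0.02,-0.035,0,0.05],
    [0,0.01,-0.017,0,0],
    [0,0,0,0,0]
  ]
}}

```text
time: 4.35
tool_pos: [0.6074, -0.1879, 0.1656]
tool_rot: [3.141, -0.003, 3.138]
contact_force: [0.4, 0.7, -0.8]
opening: 0.0325
grip_force: 15.0
```

Call:
{"op": "send_rows", "data": {
  "targets": [
    [0,0,0,0,0],
    [0,0,0,0,0]
  ]
}}

```text
time: 4.55
tool_pos: [0.6068, -0.1841, 0.1678]
tool_rot: [3.14, -0.002, -3.142]
contact_force: [-0.3, -0.1, 0.3]
opening: 0.0326
grip_force: 15.0
```

Call:
{"op": "send_rows", "data": {
  "targets": [
    [0,0.004,0,-0.03,0],
    [0,0,0,-0.03,0],
    [0,0,0,-0.02,0],
    [0,0,0,-0.01,0],
    [0,0,0,0,0]
  ]
}}

```text
time: 5.05
tool_pos: [0.6107, -0.1843, 0.0777]
tool_rot: [3.14, -0.002, -3.141]
contact_force: [0.2, 0.0, -0.6]
opening: 0.0322
grip_force: 15.0
```

Call:
{"op": "send_rows", "data": {
  "targets": [
    [0,0,0,-0.003,0],
    [0,0,0,-0.004,0],
    [0,0,0,-0.004,0],
    [0,0,0,-0.004,0],
    [0,0,0,0,0]
  ]
}}

```text
time: 5.55
tool_pos: [0.6136, -0.1859, 0.065]
tool_rot: [-3.14, 0.005, 3.141]
contact_force: [3.5, 0.8, 3.0]
opening: 0.0328
grip_force: 15.0
```

Call:
{"op": "send_rows", "data": {
  "targets": [
    [0,0,0,-0.004,0],
    [0,0,0,-0.004,0],
    [0,0,0,-0.002,0],
    [0,0,0,0,0]
  ]
}}

```text
time: 5.95
tool_pos: [0.613, -0.1859, 0.0543]
tool_rot: [-3.141, 0.003, 3.141]
contact_force: [4.7, 0.4, 2.4]
opening: 0.0326
grip_force: 15.0
```

Call:
{"op": "send_rows", "data": {
  "targets": [
    [0,0,0,0.02,0],
    [0,0,0,0.04,0],
    [0,0,0,0.04,0],
    [0,0,0,0,0],
    [0,0,0,0,0]
  ],
  "grip_force": 25
}}

```text
time: 6.45
tool_pos: [0.6113, -0.1857, 0.154]
tool_rot: [-3.141, 0.0, 3.141]
contact_force: [-0.4, 1.1, -1.7]
opening: 0.0321
grip_force: 25.0
```

```bash
python3 - <<'E'
from h import *
p,d=snap('side','s2'); print(observe()['tool_pos'])
p,d2=snap('top','t2'); 
a=cv2.imread('pics/s2.png')[180:400,150:400]; b=cv2.imread('pics/t2.png')[120:270,330:500]
cv2.imwrite('pics/c2.png',np.hstack([cv2.resize(a,(500,440)),cv2.resize(b,(300,440*1))]))
for n,dd,t in(('side',d,'s2'),('top',d2,'t2')):
    C=cloud(n,dd); h=cv2.cvtColor(cv2.imread(f'pics/{t}.png'),cv2.COLOR_BGR2HSV)
    m=(h[...,0]<20)&(h[...,1]>130)&(C[...,2]>.08)&(C[...,2]<.3)&(abs(C[...,1]+.185)<.04)&(C[...,0]>.5)&(C[...,0]<.72)
    q=C[m]; print(n,len(q))
    for x in np.arange(.54,.70,.01):
        s=abs(q[:,0]-x)<.005
        if s.sum()>2: print(round(x,3),s.sum(),q[s,2].min().round(4),q[s,2].max().round(4),q[s,1].mean().round(4))
E
```

```text
[ 0.61060748 -0.18533746  0.15265139]
side 600
0.56 85 0.1757 0.1904 -0.1898
0.57 244 0.1754 0.209 -0.1911
0.58 191 0.1729 0.243 -0.1933
0.59 74 0.1671 0.2565 -0.1945
0.6 6 0.1729 0.1835 -0.2014
top 390
0.56 73 0.1732 0.1876 -0.1861
0.57 143 0.1863 0.207 -0.1825
0.58 54 0.1909 0.2122 -0.1852
0.63 8 0.2456 0.2508 -0.1585
0.66 31 0.1434 0.161 -0.1865
0.67 78 0.1412 0.1594 -0.1841
```

View pics/c2.png

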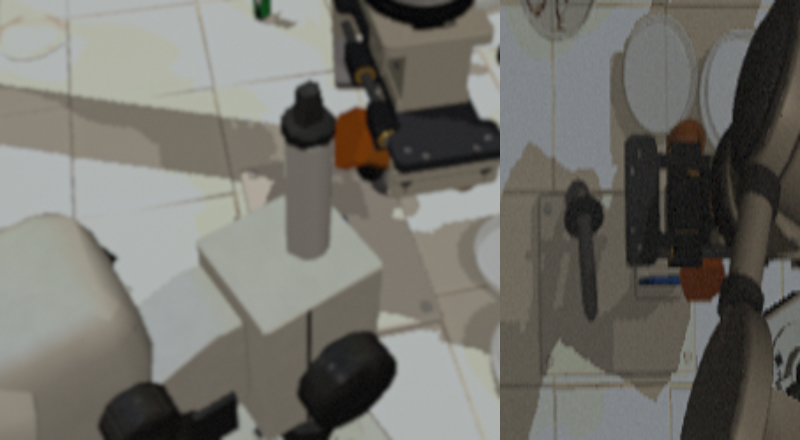

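Call:
{"op": "send_rows", "data": {
  "targets": [
    [0,-0.02,0,0.03,0],
    [0,-0.04,0,0.01,0],
    [0,-0.04,0.015,0,0],
    [0,-0.03,0.035,0,0],
    [0,-0.008,0.035,0,0]
  ]
}}

```text
time: 7.05
tool_pos: [0.4696, -0.0996, 0.1921]
tool_rot: [3.14, -0.005, 3.138]
contact_force: [0.2, 0.5, -0.4]
opening: 0.0322
grip_force: 25.0
```

Call:
{"op": "send_rows", "data": {
  "targets": [
    [0,0,0.015,0,0],
    [0,0,0,-0.03,0],
    [0,0,0,-0.025,0],
    [0,0,0,-0.01,0],
    [0,0,0,0,0]
  ]
}}

```text
time: 7.55
tool_pos: [0.4728, -0.0854, 0.1269]
tool_rot: [3.14, -0.004, 3.141]
contact_force: [0.5, 0.8, -0.2]
opening: 0.0321
grip_force: 25.0
```

Call:
{"op": "send_rows", "data": {
  "targets": [
    [0,0,0,0,0]
  ]
}}

```text
time: 7.65
tool_pos: [0.4741, -0.0859, 0.129]
tool_rot: [3.142, 0.0, 3.141]
contact_force: [0.6, 0.2, -0.9]
opening: 0.0322
grip_force: 25.0
```

```bash
python3 - <<'E'
from h import *
p,d2=snap('top','t3'); p,d=snap('side','s3'); print(observe()['tool_pos'],observe()['tool_rot'])
a=cv2.imread('pics/s3.png')[130:380,150:400]; b=cv2.imread('pics/t3.png')[150:300,320:420]
cv2.imwrite('pics/c3.png',np.hstack([cv2.resize(a,(500,500)),cv2.resize(b,(300,500))]))
for n,dd,t in(('side',d,'s3'),('top',d2,'t3')):
    C=cloud(n,dd); h=cv2.cvtColor(cv2.imread(f'pics/{t}.png'),cv2.COLOR_BGR2HSV)
    m=(h[...,0]<20)&(h[...,1]>110)&(C[...,2]>.06)&(C[...,2]<.21)&(abs(C[...,1]+.085)<.04)&(C[...,0]>.4)&(C[...,0]<.56)
    q=C[m]; print(n,len(q))
    for x in np.arange(.41,.56,.01):
        s=abs(q[:,0]-x)<.005
        if s.sum()>2: print(round(x,3),s.sum(),q[s].min(0).round(4),q[s].max(0).round(4))
C=cloud('top',d2); m=(C[...,2]>.03)&(C[...,2]<.13)&(abs(C[...,1]+.085)<.015)&(C[...,0]>.545)&(C[...,0]<.60)
q=C[m]; 
for x in np.arange(.55,.6,.01):
    s=abs(q[:,0]-x)<.005; print('peg',round(x,3),s.sum(),q[s].min(0).round(4),q[s].max(0).round(4),)
E
```

```text
[ 0.47440196 -0.08594802  0.12963229] [-3.14106237e+00  1.73127669e-03  3.14061000e+00]
side 372
0.42 27 [ 0.4215 -0.1014  0.1509] [ 0.425  -0.0728  0.159 ]
0.43 123 [ 0.425  -0.1107  0.1548] [ 0.435  -0.0678  0.1775]
0.44 58 [ 0.4351 -0.1109  0.1641] [ 0.4434 -0.0661  0.2089]
0.51 7 [ 0.5069 -0.1036  0.1186] [ 0.5134 -0.068   0.2095]
0.52 44 [ 0.515  -0.1058  0.1056] [ 0.5248 -0.0975  0.1321]
0.53 100 [ 0.525  -0.1079  0.1117] [ 0.5348 -0.0687  0.1367]
0.54 13 [ 0.5351 -0.0936  0.1315] [ 0.5388 -0.0773  0.1358]
top 264
0.51 40 [ 0.5062 -0.0936  0.1308] [ 0.5138 -0.0698  0.1453]
0.52 90 [ 0.5154 -0.1063  0.1106] [ 0.525  -0.0682  0.1419]
0.53 111 [ 0.5251 -0.1059  0.1186] [ 0.5348 -0.0671  0.1384]
0.54 22 [ 0.5367 -0.1003  0.1272] [ 0.5387 -0.0739  0.1345]
peg 0.55 31 [ 0.5468 -0.0924  0.0929] [ 0.555  -0.0786  0.1056]
peg 0.56 36 [ 0.5551 -0.0933  0.0884] [ 0.5633 -0.0771  0.1017]
peg 0.57 43 [ 0.5652 -0.0938  0.0835] [ 0.5739 -0.0766  0.098 ]
peg 0.58 44 [ 0.5757 -0.0933  0.0797] [ 0.5844 -0.0767  0.0905]
peg 0.59 38 [ 0.5861 -0.0924  0.0709] [ 0.595  -0.0765  0.0869]
```

View pics/c3.png

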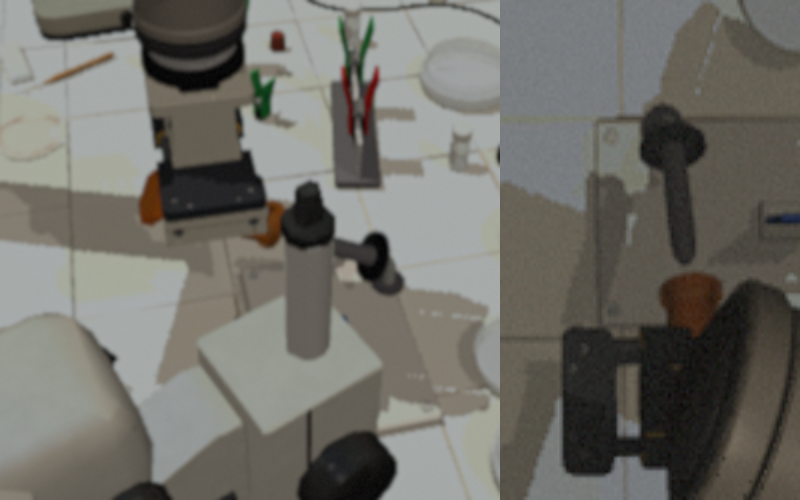

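Call:
{"op": "send_rows", "data": {
  "targets": [
    [0,0,0.0015,-0.007,0],
    [0,0.00866,0,-0.005,0],
    [0,0.00866,0,-0.005,0],
    [0,0.00866,0,-0.005,0],
    [0,0,0,0,0]
  ]
}}

```text
time: 8.25
tool_pos: [0.5006, -0.084, 0.1059]
tool_rot: [3.141, -0.0, 3.141]
contact_force: [0.0, -0.7, 0.2]
opening: 0.0325
grip_force: 25.0
```

Call:
{"op": "send_rows", "data": {
  "targets": [
    [0,0,0,0,0],
    [0,0.00433,0,-0.0025,0],
    [0,0.00433,0,-0.0025,0],
    [0,0,0,0,0]
  ]
}}

```text
time: 8.65
tool_pos: [0.5086, -0.0841, 0.1015]
tool_rot: [3.142, 0.0, 3.141]
contact_force: [1.2, -0.3, -0.5]
opening: 0.0324
grip_force: 25.0
```

```bash
python3 - <<'E'
from h import *
p,d2=snap('top','t4'); p,d=snap('side','s4'); o=observe();print(o['tool_pos'],o['tool_rot'],o['contact_force'])
a=cv2.imread('pics/s4.png')[190:310,210:360]; b=cv2.imread('pics/t4.png')[170:270,350:420]
cv2.imwrite('pics/c4.png',np.hstack([cv2.resize(a,(450,500)),cv2.resize(b,(350,500))]))
for n,dd,t in(('side',d,'s4'),('top',d2,'t4')):
    C=cloud(n,dd); h=cv2.cvtColor(cv2.imread(f'pics/{t}.png'),cv2.COLOR_BGR2HSV)
    m=(h[...,0]<20)&(h[...,1]>110)&(C[...,2]>.06)&(C[...,2]<.21)&(abs(C[...,1]+.085)<.03)&(C[...,0]>.4)&(C[...,0]<.60)
    q=C[m]; print(n,len(q))
    for x in np.arange(.44,.6,.01):
        s=abs(q[:,0]-x)<.005
        if s.sum()>2: print(round(x,3),s.sum(),q[s].min(0).round(4),q[s].max(0).round(4))
E
```

```text
[ 0.50818878 -0.08400049  0.10166457] [ 3.14146558e+00 -2.40295916e-04  3.14092043e+00] [-0.17698726 -0.10486558 -0.2273617 ]
side 279
0.46 104 [ 0.4554 -0.1086  0.1226] [ 0.4649 -0.0663  0.1421]
0.47 148 [ 0.4651 -0.1132  0.1297] [ 0.4747 -0.0636  0.1904]
0.48 27 [ 0.4752 -0.1056  0.1312] [ 0.4837 -0.0635  0.1915]
top 106
0.55 19 [ 0.5459 -0.0762  0.098 ] [ 0.555  -0.0582  0.1904]
0.56 43 [ 0.5553 -0.0851  0.083 ] [ 0.565  -0.0646  0.1097]
0.57 44 [ 0.565  -0.0916  0.0978] [ 0.5731 -0.0656  0.1082]
```

View pics/c4.png

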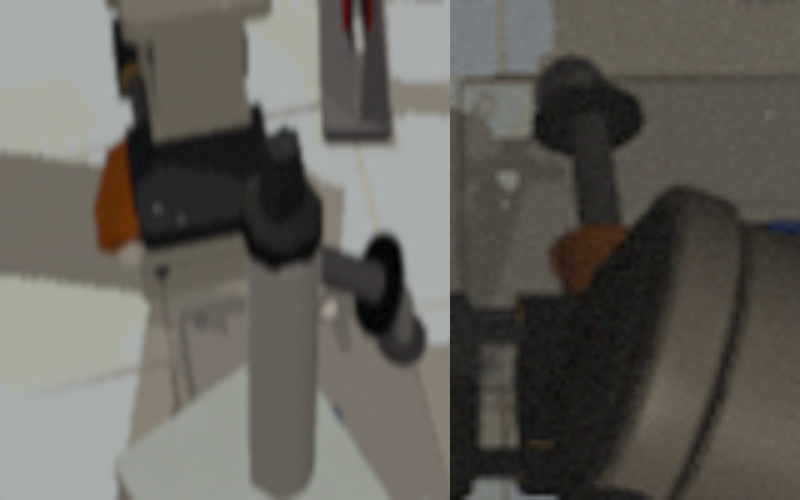

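Call:
{"op": "send_rows", "data": {
  "targets": [
    [0,0.00866,0,-0.005,0],
    [0,0.00866,0,-0.005,0],
    [0,0.00866,0,-0.005,0],
    [0,0,0,0,0]
  ]
}}

```text
time: 9.15
tool_pos: [0.5351, -0.084, 0.0857]
tool_rot: [3.141, -0.0, 3.141]
contact_force: [0.3, -0.3, -0.4]
opening: 0.0324
grip_force: 25.0
```

Call:
{"op": "send_rows", "data": {
  "targets": [
    [0,0.00866,0,-0.005,0],
    [0,0.00866,0,-0.005,0],
    [0,0,0,0,0]
  ]
}}

```text
time: 9.45
tool_pos: [0.5523, -0.084, 0.0759]
tool_rot: [3.141, -0.0, 3.141]
contact_force: [1.0, 0.5, -1.5]
opening: 0.0322
grip_force: 25.0
```

Call:
{"op": "send_rows", "data": {
  "targets": [
    [0,0.00433,0,-0.0025,0],
    [0,0.00433,0,-0.0025,0],
    [0,0,0,0,0]
  ]
}}

```text
time: 9.75
tool_pos: [0.5605, -0.084, 0.0715]
tool_rot: [3.141, 0.0, 3.141]
contact_force: [-0.0, -0.9, -0.6]
opening: 0.0322
grip_force: 25.0
```

Call:
{"op": "send_rows", "data": {
  "targets": [
    [0,0.0017,0,-0.001,0],
    [0,0.0017,0,-0.001,0],
    [0,0,0,0,0]
  ]
}}

```text
time: 10.05
tool_pos: [0.5616, -0.0841, 0.0707]
tool_rot: [3.142, -0.004, 3.141]
contact_force: [-10.3, -1.6, 11.4]
opening: 0.0323
grip_force: 25.0
```

Call:
{"op": "send_rows", "data": {
  "targets": [
    [0,0.0017,0,-0.001,0],
    [0,0.0017,0,-0.001,0],
    [0,0,0,0,0]
  ]
}}

```text
time: 10.35
tool_pos: [0.5617, -0.084, 0.069]
tool_rot: [3.141, -0.011, 3.142]
contact_force: [-23.1, -0.9, 22.4]
opening: 0.0324
grip_force: 25.0
```

Call:
{"op": "send_rows", "data": {
  "targets": [
    [0,0.0017,0,-0.001,0],
    [0,0.0017,0,-0.001,0],
    [0,0,0,0,0]
  ]
}}

```text
time: 10.65
tool_pos: [0.5637, -0.084, 0.0669]
tool_rot: [3.141, -0.014, 3.142]
contact_force: [-27.9, -3.1, 25.0]
opening: 0.0322
grip_force: 25.0
```

Call:
{"op": "send_rows", "data": {
  "targets": [
    [0.85,0,0,0,0],
    [0.85,0,0,0,0],
    [0.85,0,0,0,0],
    [0.85,0,0,0,0],
    [0.85,0,0,0,0]
  ]
}}

```text
time: 11.15
tool_pos: [0.5705, -0.084, 0.0656]
tool_rot: [3.141, 0.0, 3.141]
contact_force: [-0.1, -0.1, -0.1]
opening: 0.068
grip_force: 0.0
```

Call:
{"op": "send_rows", "data": {
  "targets": [
    [0.85,0,0,0,0],
    [0.85,0,0,0,0],
    [0.85,0,0,0.02,0],
    [0.85,0,0,0.03,0],
    [0.85,0,0,0.04,0]
  ]
}}

```text
time: 11.65
tool_pos: [0.5693, -0.0837, 0.1552]
tool_rot: [3.14, -0.004, 3.141]
contact_force: [1.4, 0.7, 0.5]
opening: 0.0783
grip_force: 0.0
```

Call:
{"op": "send_rows", "data": {
  "targets": [
    [0.85,0,0,0.04,0],
    [0.85,0,0.03,0,-0.1],
    [0.85,0,0.04,0,-0.14],
    [0.85,0.01,0.04,0,-0.14],
    [0.85,0.01,0.04,0,-0.14]
  ]
}}

```text
time: 12.15
tool_pos: [0.5904, 0.0673, 0.1961]
tool_rot: [3.141, 0.0, 2.614]
contact_force: [-0.0, -0.1, 0.1]
opening: 0.0779
grip_force: 0.0
```

```bash
python3 - <<'E'
from h import *
p,d2=snap('top','t5'); p,d=snap('side','s5'); o=observe();print(o['tool_pos'],o['tool_rot'],o['contact_force'],o['qpos'].round(2))
a=cv2.imread('pics/s5.png')[190:310,210:360]; b=cv2.imread('pics/t5.png')[170:270,350:450]
cv2.imwrite('pics/c5.png',np.hstack([cv2.resize(a,(400,500)),cv2.resize(b,(400,500))]))
for n,dd,t in(('side',d,'s5'),('top',d2,'t5')):
    C=cloud(n,dd); h=cv2.cvtColor(cv2.imread(f'pics/{t}.png'),cv2.COLOR_BGR2HSV)
    m=(h[...,0]<20)&(h[...,1]>110)&(C[...,2]>.03)&(C[...,2]<.21)&(abs(C[...,1]+.085)<.03)&(C[...,0]>.4)&(C[...,0]<.65)
    q=C[m]; print(n,len(q))
    for x in np.arange(.50,.65,.01):
        s=abs(q[:,0]-x)<.005
        if s.sum()>2: print(round(x,3),s.sum(),q[s].min(0).round(4),q[s].max(0).round(4))
E
```

```text
[0.59080071 0.07061273 0.19568867] [ 3.13972758e+00 -2.36201881e-04  2.62109348e+00] [-0.03457281  0.41896658  0.49773858] [-0.01  0.49  1.37  0.    1.28 -1.06]
side 824
0.51 94 [ 0.5069 -0.1075  0.0887] [ 0.5149 -0.0648  0.1073]
0.52 162 [ 0.5151 -0.1092  0.0957] [ 0.525  -0.0647  0.1262]
0.53 119 [ 0.5251 -0.1072  0.0928] [ 0.535  -0.0715  0.1261]
0.54 11 [ 0.535  -0.1017  0.0963] [ 0.5369 -0.0757  0.1158]
0.58 21 [ 0.5818 -0.1018  0.0691] [ 0.5847 -0.0866  0.0905]
0.59 92 [ 0.5851 -0.1016  0.0648] [ 0.595  -0.0779  0.0905]
0.6 97 [ 0.595  -0.102   0.0459] [ 0.605  -0.0771  0.0859]
0.61 106 [ 0.6051 -0.1053  0.0446] [ 0.615  -0.069   0.0808]
0.62 101 [ 0.615  -0.1055  0.0502] [ 0.6248 -0.068   0.0785]
0.63 21 [ 0.6252 -0.0977  0.0649] [ 0.6287 -0.0667  0.0758]
top 828
0.51 76 [ 0.506  -0.1074  0.0853] [ 0.5148 -0.0642  0.1069]
0.52 108 [ 0.5167 -0.1087  0.1051] [ 0.525  -0.0617  0.126 ]
0.53 87 [ 0.525  -0.1036  0.1046] [ 0.5348 -0.067   0.1287]
0.54 76 [ 0.5367 -0.0993  0.1013] [ 0.5448 -0.0689  0.1156]
0.55 70 [ 0.5467 -0.0983  0.0967] [ 0.555  -0.0696  0.1107]
0.56 61 [ 0.555  -0.0999  0.0905] [ 0.5633 -0.0686  0.1074]
0.57 75 [ 0.565  -0.0987  0.0872] [ 0.5737 -0.0691  0.1016]
0.58 73 [ 0.5753 -0.0994  0.0764] [ 0.5846 -0.069   0.098 ]
0.59 66 [ 0.5858 -0.0991  0.0759] [ 0.5947 -0.0702  0.0921]
0.6 45 [ 0.595  -0.0996  0.0731] [ 0.6035 -0.0715  0.0853]
0.61 48 [ 0.6052 -0.1026  0.0589] [ 0.615  -0.0773  0.0814]
0.62 43 [ 0.616  -0.1061  0.0521] [ 0.6247 -0.0801  0.0799]
```

View pics/c5.png

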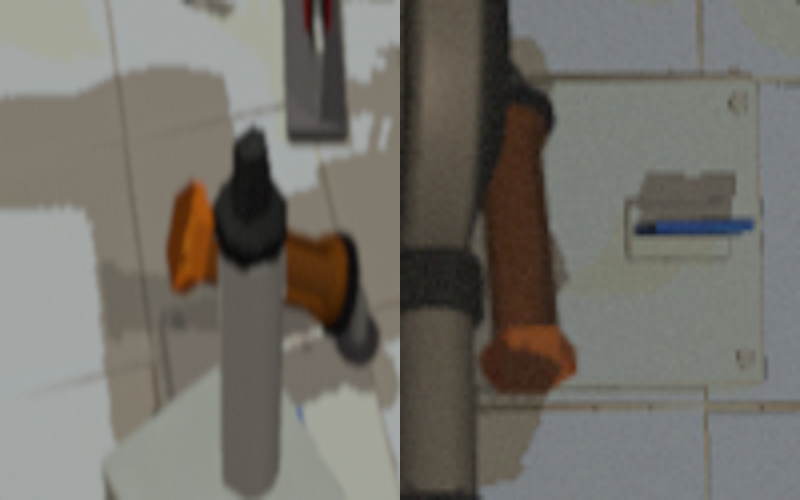

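Call:
{"op": "send_rows", "data": {
  "targets": [
    [0.85,0.01,0.013,0,-0.139],
    [0.85,0.01,0.015,0,-0.139],
    [0.85,0.01,0.015,0,-0.139],
    [0.85,0.01,0.015,0,-0.139],
    [0.85,0.01,0.015,0,-0.139]
  ]
}}

```text
time: 12.75
tool_pos: [0.6407, 0.1388, 0.1956]
tool_rot: [-3.141, 0.0, 1.921]
contact_force: [1.2, -0.2, -0.3]
opening: 0.078
grip_force: 0.0
```

Call:
{"op": "send_rows", "data": {
  "targets": [
    [0.85,0.01,0.015,0,-0.139],
    [0.85,0.01,0.015,0,-0.139],
    [0.85,0.01,0.012,0,-0.139],
    [0.85,0.002,0.005,0,-0.137],
    [0.85,0,0,0,0]
  ]
}}

```text
time: 13.25
tool_pos: [0.6725, 0.186, 0.1951]
tool_rot: [-3.141, 0.0, 1.372]
contact_force: [-0.3, -0.6, 0.2]
opening: 0.0785
grip_force: 0.0
```

Call:
{"op": "send_rows", "data": {
  "targets": [
    [0.85,0,0,0,0],
    [0.85,0,0,0,0]
  ]
}}

```text
time: 13.45
tool_pos: [0.6722, 0.1852, 0.1958]
tool_rot: [-3.142, 0.0, 1.374]
contact_force: [-0.8, 0.1, -1.0]
opening: 0.0782
grip_force: 0.0
```

```bash
python3 - <<'E'
from h import *
p,d2=snap('top','t6'); p,d=snap('side','s6'); o=observe();print(o['tool_pos'],o['tool_rot'])
for n,dd,t in(('side',d,'s6'),('top',d2,'t6')):
    C=cloud(n,dd); h=cv2.cvtColor(cv2.imread(f'pics/{t}.png'),cv2.COLOR_BGR2HSV)
    m=(h[...,0]>45)&(h[...,0]<85)&(h[...,1]>80)&(C[...,2]>.05)&(C[...,2]<.14)&(np.hypot(C[...,0]-.673,C[...,1]-.19)<.035)
    q=C[m]; a=.2 
    ux=np.array([.98,-.199]);uy=np.array([.199,.98])
    r=q[:,:2]-[.673,.19]; print(n,len(q)); 
    if len(q):
        X,Y=r@ux,r@uy; print(np.percentile(X,[2,50,98]).round(4),np.percentile(Y,[2,50,98]).round(4),q[:,2].min(),q[:,2].max())
        t=q[:,2]>.1; print('upper',X[t].min(),X[t].max(),Y[t].min(),Y[t].max())
E
```

```text
[0.67229223 0.18537217 0.19593615] [3.14143034e+00 9.61993167e-05 1.37306803e+00]
side 79
[-0.0176  0.006   0.0151] [-0.0106 -0.0058  0.0056] 0.05229635732995297 0.12353388127726894
upper -0.017819987172008996 0.015494264070034666 -0.01115205916391735 0.004525746246741693
top 0
```

Call:
{"op": "send_rows", "data": {
  "targets": [
    [0.85,0,0.0055,-0.02,0],
    [0.85,0,0,-0.03,0],
    [0.85,0,0,-0.03,0],
    [0.85,0,0,-0.02,0],
    [0.85,0,0,-0.01,0]
  ]
}}

```text
time: 14.05
tool_pos: [0.6712, 0.191, 0.0835]
tool_rot: [-3.138, 0.001, 1.373]
contact_force: [-0.5, 0.2, -0.3]
opening: 0.0784
grip_force: 0.0
```

Call:
{"op": "send_rows", "data": {
  "targets": [
    [0.1,0,0,0,0],
    [0.1,0,0,0,0],
    [0.1,0,0,0,0],
    [0.1,0,0,0,0],
    [0.1,0,0,0,0]
  ],
  "grip_force": 35
}}

```text
time: 14.55
tool_pos: [0.6728, 0.1916, 0.0867]
tool_rot: [3.14, -0.001, 1.372]
contact_force: [-0.3, 0.3, 0.6]
opening: 0.0427
grip_force: 0.0
```

Call:
{"op": "send_rows", "data": {
  "targets": [
    [0.1,0,0,0,0],
    [0.1,0,0,0,0],
    [0.1,0,0,0,0],
    [0.1,0,0,0,0],
    [0.1,0,0,0,0]
  ]
}}

```text
time: 15.05
tool_pos: [0.6724, 0.1914, 0.0856]
tool_rot: [-3.142, 0.0, 1.372]
contact_force: [0.4, -0.2, -1.5]
opening: 0.0184
grip_force: 35.0
```

Call:
{"op": "send_rows", "data": {
  "targets": [
    [0.1,0,0,0.015,0],
    [0.1,0,0,0.03,0],
    [0.1,0,0,0.035,0],
    [0.1,0,0,0.03,0],
    [0.1,0,-0.02,0.005,0.02]
  ]
}}

```text
time: 15.55
tool_pos: [0.6741, 0.1739, 0.2073]
tool_rot: [3.132, -0.004, 1.395]
contact_force: [0.3, -0.3, -0.1]
opening: 0.018
grip_force: 35.0
```

Call:
{"op": "send_rows", "data": {
  "targets": [
    [0.1,-0.01,-0.038,0,0.02],
    [0.1,-0.01,-0.04,0,0.02],
    [0.1,-0.01,-0.04,0,0.02],
    [0.1,-0.01,-0.04,0,0.02],
    [0.1,-0.01,-0.04,0,0.02]
  ]
}}

```text
time: 16.05
tool_pos: [0.622, -0.028, 0.2023]
tool_rot: [3.14, 0.0, 1.493]
contact_force: [1.6, -0.5, -1.6]
opening: 0.0185
grip_force: 35.0
```

Call:
{"op": "send_rows", "data": {
  "targets": [
    [0.1,-0.01,-0.04,0,0.02],
    [0.1,-0.01,-0.04,0,0.02],
    [0.1,-0.01,-0.04,0,0.02],
    [0.1,-0.01,-0.03,0,0.02],
    [0.1,-0.006,-0.01,0,0]
  ]
}}

```text
time: 16.55
tool_pos: [0.5757, -0.1898, 0.202]
tool_rot: [3.14, 0.001, 1.569]
contact_force: [-0.9, 0.6, -1.0]
opening: 0.0184
grip_force: 35.0
```

Call:
{"op": "send_rows", "data": {
  "targets": [
    [0.1,0,0,0,0],
    [0.1,0,0,0,0]
  ]
}}

```text
time: 16.75
tool_pos: [0.5767, -0.1856, 0.2014]
tool_rot: [3.141, -0.0, 1.572]
contact_force: [-0.1, 0.8, -1.0]
opening: 0.0183
grip_force: 35.0
```

```bash
python3 - <<'E'
from h import *
p,d2=snap('top','t7'); p,d=snap('side','s7'); o=observe();print(o['tool_pos'],o['tool_rot'],o['opening'])
for n,dd,t in(('side',d,'s7'),('top',d2,'t7')):
    C=cloud(n,dd); h=cv2.cvtColor(cv2.imread(f'pics/{t}.png'),cv2.COLOR_BGR2HSV)
    m=(h[...,0]>45)&(h[...,0]<85)&(h[...,1]>70)&(C[...,2]>.12)&(C[...,2]<.28)&(np.hypot(C[...,0]-.575,C[...,1]+.185)<.045)
    q=C[m]; print(n,len(q)); 
    if len(q): print(q.min(0).round(4),np.median(q,0).round(4),q.max(0).round(4))
    m=(h[...,0]>95)&(h[...,0]<125)&(h[...,1]>90)&(C[...,2]>.055)&(C[...,2]<.08)&(abs(C[...,0]-.575)<.02)&(abs(C[...,1]+.185)<.04)
    q=C[m]; print('fin',n,len(q)); 
    if len(q): print(q.min(0).round(4),np.median(q,0).round(4),q.max(0).round(4))
a=cv2.imread('pics/s7.png')[180:360,240:420]; b=cv2.imread('pics/t7.png')[140:280,350:490]
cv2.imwrite('pics/c7.png',np.hstack([cv2.resize(a,(400,400)),cv2.resize(b,(400,400))]))
E
```

```text
[ 0.57692464 -0.18502315  0.20105497] [ 3.14104163e+00 -2.28189507e-04  1.57333880e+00] 0.018140809785975043
side 365
[ 0.5618 -0.1962  0.1619] [ 0.5828 -0.1929  0.2056] [ 0.594  -0.1732  0.2421]
fin side 0
top 64
[ 0.5626 -0.1851  0.1662] [ 0.5837 -0.1746  0.1928] [ 0.5981 -0.1501  0.278 ]
fin top 35
[ 0.5742 -0.211   0.0575] [ 0.5744 -0.1889  0.0698] [ 0.5767 -0.1602  0.0732]
```

View pics/c7.png

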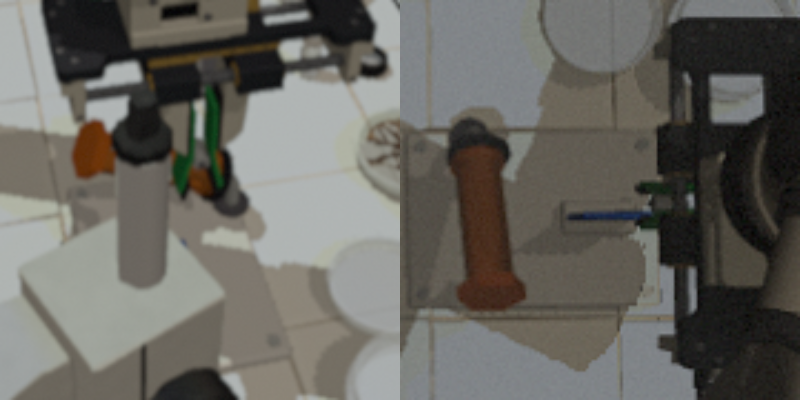

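Call:
{"op": "send_rows", "data": {
  "targets": [
    [0.1,-0.0015,-0.001,-0.03,0],
    [0.1,0,0,-0.03,0],
    [0.1,0,0,-0.02,0],
    [0.1,0,0,-0.01,0],
    [0.1,0,0,-0.007,0]
  ]
}}

```text
time: 17.35
tool_pos: [0.5753, -0.1865, 0.1033]
tool_rot: [-3.141, -0.0, 1.573]
contact_force: [0.6, -0.7, -1.2]
opening: 0.0182
grip_force: 35.0
```

Call:
{"op": "send_rows", "data": {
  "targets": [
    [0.1,0,0,-0.005,0],
    [0.1,0,0,-0.004,0],
    [0.1,0,0,-0.004,0],
    [0.1,0,0,0,0],
    [0.1,0,0,0,0]
  ]
}}

```text
time: 17.85
tool_pos: [0.575, -0.1877, 0.0911]
tool_rot: [3.141, 0.0, 1.572]
contact_force: [0.6, -0.8, -0.2]
opening: 0.0184
grip_force: 35.0
```

No contact; depth is right. Release, rise, and look.

Call:
{"op": "send_rows", "data": {
  "targets": [
    [0.8,0,0,0,0],
    [0.8,0,0,0,0],
    [0.8,0,0,0,0],
    [0.8,0,0,0,0],
    [0.8,0,0,0,0]
  ]
}}

```text
time: 18.35
tool_pos: [0.575, -0.1876, 0.0909]
tool_rot: [3.141, 0.0, 1.572]
contact_force: [0.2, 0.6, -0.1]
opening: 0.0539
grip_force: 0.0
```

Call:
{"op": "send_rows", "data": {
  "targets": [
    [0.8,0,0,0,0],
    [0.8,0,0,0,0],
    [0.8,0,0,0,0],
    [0.8,0,0,0.02,0],
    [0.8,0,0,0.03,0]
  ]
}}

```text
time: 18.85
tool_pos: [0.5737, -0.187, 0.1394]
tool_rot: [-3.138, -0.002, 1.572]
contact_force: [0.7, -0.0, 0.2]
opening: 0.0733
grip_force: 0.0
```

Call:
{"op": "send_rows", "data": {
  "targets": [
    [0.8,0,0,0.04,0],
    [0.8,0,0,0.04,0],
    [0.8,-0.02,0.03,0.01,0],
    [0.8,-0.02,0.04,0,0],
    [0.8,-0.02,0.04,0,0]
  ]
}}

```text
time: 19.35
tool_pos: [0.5141, -0.0767, 0.2312]
tool_rot: [3.14, 0.0, 1.57]
contact_force: [-0.0, 0.2, 0.3]
opening: 0.0732
grip_force: 0.0
```

Call:
{"op": "send_rows", "data": {
  "targets": [
    [0.8,-0.02,0.04,0,0],
    [0.8,-0.02,0.04,0,0],
    [0.8,-0.02,0.04,0,0],
    [0.8,0,0,0,0],
    [0.8,0,0,0,0]
  ]
}}

```text
time: 19.85
tool_pos: [0.4549, 0.043, 0.2312]
tool_rot: [3.14, 0.0, 1.574]
contact_force: [-0.3, -0.4, -0.5]
opening: 0.0736
grip_force: 0.0
```

```bash
python3 - <<'E'
from h import *
p,d2=snap('top','t8'); p,d=snap('side','s8'); o=observe();print(o['tool_pos'],o['time'],o['contact_force'])
for n,dd,t in(('side',d,'s8'),('top',d2,'t8')):
    C=cloud(n,dd); h=cv2.cvtColor(cv2.imread(f'pics/{t}.png'),cv2.COLOR_BGR2HSV)
    m=(h[...,0]>45)&(h[...,0]<85)&(h[...,1]>70)&(C[...,2]>.04)&(C[...,2]<.28)&(np.hypot(C[...,0]-.575,C[...,1]+.185)<.05)
    q=C[m]; print(n,len(q)); 
    if len(q): print(q.min(0).round(4),np.median(q,0).round(4),q.max(0).round(4))
a=cv2.imread('pics/s8.png')[90:360,200:420]; b=cv2.imread('pics/t8.png')[70:280,170:450]
cv2.imwrite('pics/c8.png',np.hstack([cv2.resize(a,(390,480)),cv2.resize(b,(410,480))]))
E
```

```text
[0.45548008 0.04179329 0.23088955] 19.95 [ 0.28909829 -0.93468613  0.62460894]
side 180
[ 0.5575 -0.1983  0.0806] [ 0.5878 -0.1876  0.1106] [ 0.5947 -0.1742  0.1292]
top 144
[ 0.5561 -0.1975  0.0643] [ 0.5838 -0.1848  0.1124] [ 0.5939 -0.1741  0.1299]
```

View pics/c8.png

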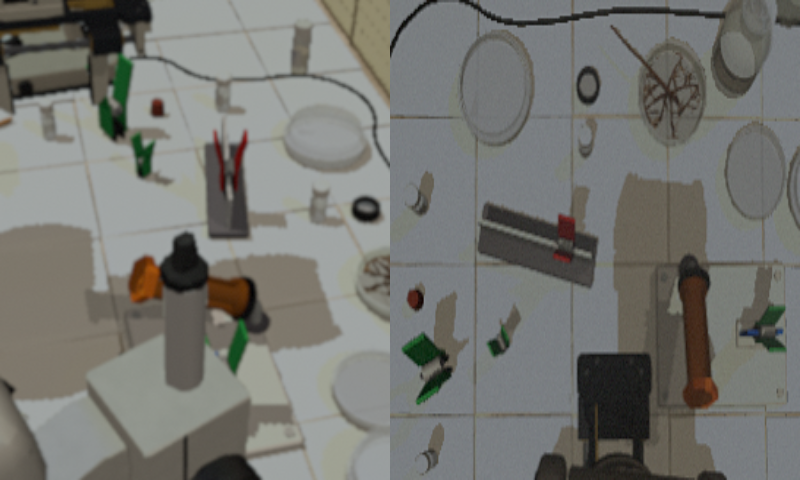

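The picture shows the tube on the peg against the collar (right half, 693,330) and the green clip centred on the fin (765,330). The red clip and the vials are unmoved.

```bash
python3 -c "
from cell import hand_in; print(hand_in())"
```

```text
the job is handed in; nothing more can be done
None
```

The tube is on the leaning peg with its lip on the black collar, and the green clip is upright at the middle of the marker fin, about 22 mm down. The red clip and both vials are untouched, and I handed the job in at about 20 s; no verdict came back.

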